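# Feel out a brake pad gap with a taper gauge and hold it snug

### The job

Draw the red-handled taper gauge straight up out of its wooden stand, carry it to the blue brake fixture and slide its blade, tip down, into the gap between the two brake pads until it drags snugly on both of them: pads lightly pressing on both faces, the sprung pad pushed back by only about 0.5 to 2 mm, never jammed in hard. Finish while still gripping the gauge, upright and motionless at that depth; leave the bearing, spray can and tin where they are.

Things in the scene. Friction and masses are not known exactly. Their poses are not given: they have to be found in the camera images.
- gauge: Taper gauge, loose, about 120 g, 133 mm tall, upright, tip down. Origin at the tip's centre, z up to the handle. Aluminium blade z = 0 to 85 mm, 20 mm wide along x; thickness along y is 4 mm at the rounded tip and grows evenly 1 mm per 7.5 mm of height to 15.3 mm. Red handle above, z = 85 to 133 mm, 38 mm along x, 16 mm along y (grip across the 16 mm); its lower face rests on the stand.
- gauge_handle (a point): Point to grip in the middle of the gauge's red handle, on its axis, 112 mm above the tip and 27 mm above the handle's lower face.
- stand: Fixed wooden gauge stand: foot 90 x 76 mm, top plate 74 x 60 mm with upper face 95 mm above the bench. Origin under its centre on the bench. The slot, 26 mm along x and 21 mm along y, goes through the 10 mm plate; the gauge hangs in it by its handle, axes parallel to the stand's at the start, tip 10 mm above the bench.
- stand_slot (a point): Centre of the slot, at the upper face of the stand's top plate (95 mm above the bench).
- fixture: Fixed brake fixture: dark steel base 210 (x) x 160 (y) x 12 mm, origin under its centre on the bench. A blue carriage (floor 22 mm above the bench) carries two upright brake pads, each 150 mm along x, 14 thick, 100 tall, upper edges 126 mm above the bench. The gap between them, open at the top, runs along x. The gauge goes in with its y along the fixture's y, either way round.
- pad_fixed: Dark grey brake pad on the fixture's -y side of the gap, held by two adjusting screws with brass nuts; it does not give. Origin at the centre of its back face; its own z points across the gap to the other pad. 100 x 150 x 14 mm.
- pad_sprung: Dark grey brake pad on the fixture's +y side of the gap, backed by two coil springs. Origin at the centre of its back face; its own z points across the gap to the other pad. 100 x 150 x 14 mm.
- pad_fixed_edge (a point): Middle of the upper inner edge of the fixed pad, on the face that looks into the gap.
- pad_sprung_edge (a point): Middle of the upper inner edge of the sprung pad, on the face that looks into the gap. The gap is the horizontal distance from here to the other pad's edge point: 7.5 to 11 mm, different each time; its centre lies midway between them.
- spring_carrier (a joint): How far the sprung pad is pushed back along the fixture's +y, in m: 0 untouched, at most 0.008. Spring 3 N per mm, no preload: it gives softly, so the upward drag felt by the hand grows evenly with depth once the blade touches both pads, by roughly 0.5 N per mm of depth while it moves down; the drag fades once the hand stops, the pads still press.
- carriage (a joint): Where the carriage with both pads and the gap has floated to along the fixture's y, in m: -0.006 to 0.006, 0 in the middle. It slides on two guide rods with under 1 N of drag, so the gap centres itself on a blade that is 1 or 2 mm off.
- bearing: Bystander: ball bearing lying flat, 72 mm across, 17 mm high; origin at the centre of its underside.
- spray_can: Bystander: upright dark spray can, 65 mm across, 216 mm tall; origin at the centre of its underside.
- screw_tin: Bystander: open tin with screws, 67 mm across, 85 mm tall; origin at the centre of its underside.
There are look-alikes about, which are no part of the job. Several things have the shape of the stand; the one meant has the colours described above.

How it is judged:
By the outcome, as a careful person would: the job done as asked, in the order asked, and still so for the second after the job is handed in, while the arm keeps its last pose, push and grip.
It also fails if it takes over 45 s, if anything falls off the work surface, if the arm or the gripper's body presses on something with over 40 N, if the wrist force passes 120 N, or if a joint passes its speed limit or range.

### The arm

A 6-joint arm with a two-finger parallel gripper is mounted at the origin on the work surface; the furniture and walls round the work are solid. World frame = base frame: x ahead of the robot, y to its left, z up, the work surface at z = 0. Lengths are in m, angles in rad, forces in N, time in s.
With the tool pointing down it reaches from about 0.3 to 0.775 m from the base axis. Payload 14.6 kg.
Tool frame: the origin (TCP) lies at the very end of the fingers, on their centre line; the grasp point (between the pads) lies 19 mm behind it; z points along the fingers, y is the line along which they close (so a half turn about z gives the same grasp; the last joint's range is limited). The gripper opens to 94 mm and grips with 3 to 60 N. Pads are 16 mm wide; open, the fingers measure 119 mm over their backs; the gripper's body (75 mm by 177 mm) begins 78 mm behind the grasp point.
Start: joints at [-1.276, 0.3, 1.521, -0, 1.321, -0.067], TCP at [0.195, -0.514, 0.205] pointing down, gripper open.
Joint ranges: [-3.03, 3.03], [-0.79, 2.21], [0.23, 2.52], [-1.04, 4.18], [0, 3.07], [-2.55, 2.55]. Speed limits (rad/s): [2.22, 2.22, 2.57, 3.14, 3.14, 3.14].

### API

Orientations are given as [roll, pitch, yaw] about the fixed x, y, z axes, in that order (R = Rz(yaw) Ry(pitch) Rx(roll)).
In Python, from station import ctrl, cams gives the robot as it stands. The module is installed in compiled form; this text tells all that it offers.
- The arm moves only by the tool arm_command, never from a script. Its argument "plan" is a list that holds one entry, the list of rows, each a list of 7 numbers: the shift along the tool's x, y, z in parts of the range, where 1.0 means 400 mm, then the turn, a rotation vector about the tool's x, y, z in fractions of the full range, 1 being pi/2 rad, then the closure, from -1 (fully open) to 1 (shut). A call has 1 to 12 rows; each row is the pose to reach, as a shift and turn from the pose commanded when the call began, along the tool's axes at that moment; what a row does not reach only later rows make up. A row lasts 1/10 s, in which the tool goes at most 50 mm and 8.59 degrees, less where a joint would pass 70% of its speed; a pose out of reach is approached as far as the arm can. Shift and turn numbers lie between -1 and 1, and a call with a number outside is refused. A call with a gripper value outside its range is refused whole. The fingers move at their own pace and stop on an object; "squeeze" is the grip in N (left out, the last holds). Time passes only in rows, so rows that repeat a pose let the fingers close. It gives the time, the measured TCP pose, the force, the opening and the grip force at its end, in the units of the state.
- ctrl.get_obs(): the state, without advancing time (a new reading comes with each control period).
- cams.camera(name): name is "scene" or "side" or "wrist"; returns (picture, depth): 384x512x3 uint8, blue, green, red; 384x512 float32, m along the optical axis (not along the pixel's ray), 0 where there is no reading.
- cams.camera_info(name): a dict with "fx", "fy", "cx", "cy" (pixels), "world_to_cam" (4x4, takes a point from world to camera coordinates). Camera axes: x right, y down, z forward; pixel columns grow to the right and rows downward; lengths in m; the calibration is good to about 2 mm. The wrist camera is an equidistant fisheye: a pixel r from the principal point sees the ray r / f radians off the axis. A picture is of the moment at which its call begins: read the wrist's pose just before it. camera_info takes no time and is no camera call; for the wrist camera it gives the pose at the moment of the call.
- ctrl.hand_in(): hands the job in; it is judged then, once.
The state is a dict: "time_s": time; "qpos": joint angles; "joint_vel": joint speeds; "tau": joint torques, N m; "ee_pos": TCP position; "eef_rot": TCP orientation; "force": force on the tool from outside, world axes, zero at the start; "moment": the same for the moment, N m; "grip_width": finger opening in m; "grip_force": force on a finger pad.
Only numpy, scipy, OpenCV 4.12 (cv2) and the standard library are available. Lean on these libraries where they do the work, as an engineer would, in place of code of your own. Each camera call takes 0.05 s, during which the arm holds its last target. There are 200 camera calls.

## Working session

There is one attempt and no reset: what is moved stays moved. The work goes in short steps, Python scripts to look and compute and a tool call to move; the robot and the scene stay as the last step left them, time stands still between calls to the robot, and variables do not carry over. Pictures are saved under pics/ and viewed, at most 10 in all, crops included, and the job is handed in when it is done.

Besides the shell and the picture viewer there is one more tool, called after "Request:" as a command line: name --argument value ..., lists and objects as JSON in quotes. arm_command: Moves the arm, as the interface text tells. Its arguments: {"type":"object","properties":{"plan":{"type":"array"},"squeeze":{"type":"number"}},"required":["plan"]}

```bash
mkdir -p pics; cat > h.py <<'E'
import numpy as np, cv2
from station import ctrl, cams
def grab(n):
    im,d=cams.camera(n); i=cams.camera_info(n); np.savez(f'{n}.npz',im=im,d=d,T=i['world_to_cam'],k=[i['fx'],i['fy'],i['cx'],i['cy']]); return im,d,i
def load(n):
    z=np.load(f'{n}.npz'); return z['im'],z['d'],z['T'],z['k']
def world(n):
    im,d,T,k=load(n); v,u=np.indices(d.shape)
    P=np.stack([(u-k[2])/k[0]*d,(v-k[3])/k[1]*d,d],-1)
    Ti=np.linalg.inv(T); W=P@Ti[:3,:3].T+Ti[:3,3]; W[d==0]=np.nan; return im,W
E
python3 - <<'E'
from h import *
a=grab('scene')[0]; b=grab('side')[0]
cv2.imwrite('pics/scene.png',cv2.resize(a,(800,600)));cv2.imwrite('pics/side.png',cv2.resize(b,(800,600)))
o=ctrl.get_obs(); print(o)
for n in('scene','side'):
    T=load(n)[2]; print(n,np.linalg.inv(T)[:3,3].round(3),load(n)[3])
E
```

```text
{'time_s': 0.1, 'qpos': array([-1.27563873e+00,  3.00396115e-01,  1.52153003e+00,  1.57780585e-05,
        1.32068969e+00, -6.66417766e-02]), 'joint_vel': array([-0.00013256, -0.0018179 , -0.00214758, -0.00036529,  0.00194279,
        0.00227109]), 'tau': array([ 5.52449983e-04, -5.32644761e+01, -3.53288734e+01,  7.09023373e-02,
        2.35253636e-02, -5.58266095e-05]), 'ee_pos': array([ 0.19458716, -0.51417383,  0.20494906]), 'eef_rot': array([-3.14057277e+00, -8.33847542e-05,  3.61795419e-01]), 'force': array([-0.43499276, -1.75781723, -0.93813811]), 'moment': array([ 0.00451461, -0.00159407,  0.01615465]), 'grip_force': 0.0, 'grip_width': 0.09395108909808957}
scene [-0.305  0.821  0.719] [425.66520145 425.66520145 249.25326464 190.79907688]
side [-0.06   1.002  0.576] [414.63077129 414.63077129 259.46719127 195.33681137]
```

View pics/scene.png

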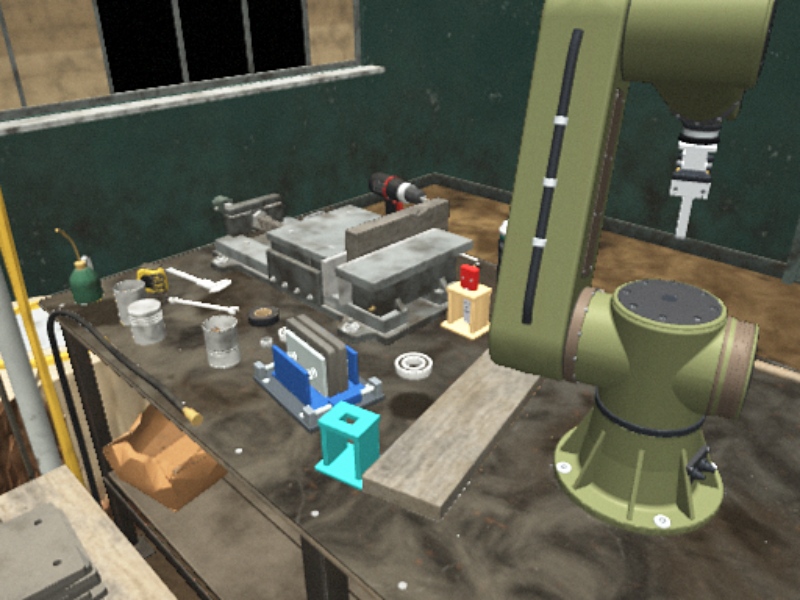

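View pics/side.png

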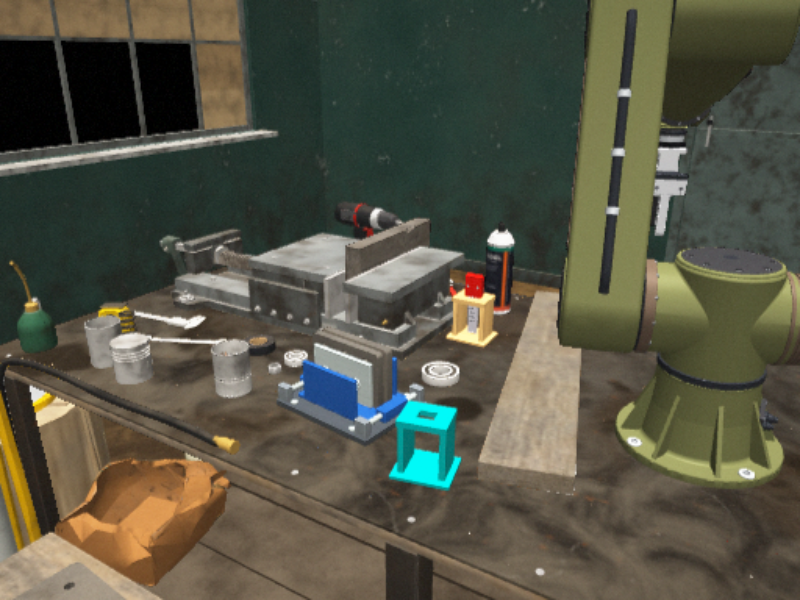

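Candidates in the scene picture (800 px scale): the wooden stand with the red gauge at (470,295), the cyan empty stand at (348,440), and red bits at (445,290) behind it and on the drill at (385,195). I choose the wooden stand at (470,295) and will check it in a close crop.

```bash
cat > m.py <<'E'
from h import *
def rect(P):
    (c,s,a)=cv2.minAreaRect((P[:,:2]*1000).astype(np.float32)); return np.round(c,1),np.round(s,1),round(a,1),len(P)
for n in('scene','side'):
    im,W=world(n); hsv=cv2.cvtColor(im,cv2.COLOR_BGR2HSV); H,S,V=[hsv[...,i].astype(int) for i in range(3)]
    s=512/800; vv,uu=np.indices(H.shape)
    def near(u,v,r): return (abs(uu-u*s)<r*s)&(abs(vv-v*s)<r*s)
    g=near(*((470,285) if n=='scene' else (473,300)),45)
    red=g&((H<6)|(H>174))&(S>150)&(V>80)
    Pr=W[red]; Pr=Pr[np.isfinite(Pr[:,0])]; print(n,'red med',np.median(Pr,0).round(4),'zmax',np.percentile(Pr[:,2],[2,98]).round(3))
    top=Pr[Pr[:,2]>np.percentile(Pr[:,2],98)-.004]; print(' redtop',rect(top), 'all',rect(Pr))
    wood=g&(H>8)&(H<28)&(S>50)&(V>100); Pw=W[wood]; t=Pw[abs(Pw[:,2]-.095)<.004]; print(' plate',rect(t),t[:,2].mean())
    f=near(*((318,360) if n=='scene' else (355,380)),80); Pf=W[f]
    ok=f&(abs(W[...,2]-.126)<.004)&(S<80); print(' padtop',rect(W[ok]), W[ok][:,2].mean())
    blue=f&(H>100)&(H<125)&(S>150); Pb=W[blue]; print(' blue z',np.percentile(Pb[:,2],[2,50,98]).round(3)); b=Pb[(Pb[:,2]>.04)&(Pb[:,2]<.12)];print(' blue',rect(b))
    np.save(n+'_pad.npy',W[ok])
im=cv2.imread('pics/side.png')
a=load('scene')[0]; b=load('side')[0]
c=np.hstack([cv2.resize(a[160:225,270:330],(390,420)),cv2.resize(b[165:230,270:335],(400,420))]); cv2.imwrite('pics/crop.png',c)
E
python3 m.py
```

```text
scene red med [ 0.4763 -0.1724  0.1242] zmax [0.096 0.143]
 redtop (array([ 481.3, -178.2]), array([35.7, 19. ]), 3.7, 35) all (array([ 575.9, -302.3]), array([ 40.7, 349.7]), 38.3, 166)
 plate (array([ 480.4, -176.8]), array([78.1, 63.9]), 3.5, 56) 0.09392401677092026
 padtop (array([571.8, 155.6]), array([115.1, 258.3]), 44.1, 331) 0.12556720476589295
 blue z [nan nan nan]
 blue (array([531.7, 202.1]), array([110.5, 124.9]), 82.7, 446)
side red med [ 0.4794 -0.1734  0.1207] zmax [0.008 0.145]
 redtop (array([ 481.1, -179.2]), array([18.5, 35.6]), 89.4, 27) all (array([ 533. , -336.6]), array([123.3, 356.1]), 33.6, 195)
 plate (array([ 478.1, -242. ]), array([195. ,  77.5]), 88.3, 110) 0.09527180941293294
 padtop (array([530.7, 195.7]), array([ 41.3, 147.6]), 82.3, 379) 0.1259545173512943
 blue z [nan nan nan]
 blue (array([509. , 232.7]), array([158.8,  86.3]), 35.8, 698)
```

View pics/crop.png

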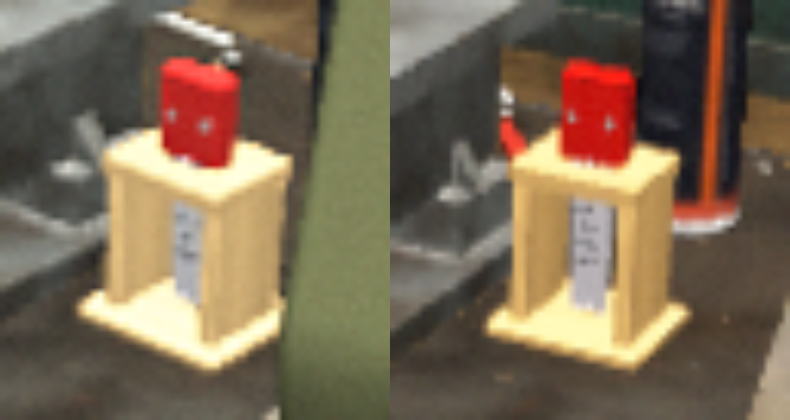

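The crops show the red handle, with its aluminium blade hanging in the tan wooden stand, at scene px (300,185) and side px (303,192) on the 512 grid. That is the one I want. I'm moving above it to look with the wrist camera.

The rows are not in the units I measure in: shifts go in shares of 400 mm and turns go in shares of pi/2 rad. I convert before sending: 386 mm / 400 = 0.965, -125 mm / 400 = -0.3125, 0.33 rad / 1.5708 = 0.2101.

Request:
arm_command --plan '[[[0,0,-0.125,0,0,0,-1],[0,0,-0.25,0,0,0.0318,-1],[0.1,-0.055,-0.3125,0,0,0.0637,-1],[0.2,-0.11,-0.3125,0,0,0.0955,-1],[0.3,-0.165,-0.3125,0,0,0.1273,-1],[0.4,-0.22,-0.3125,0,0,0.1592,-1],[0.5,-0.275,-0.3125,0,0,0.191,-1],[0.6,-0.33,-0.3125,0,0,0.2101,-1],[0.7125,-0.3925,-0.3125,0,0,0.2101,-1],[0.8125,-0.4475,-0.3125,0,0,0.2101,-1],[0.9,-0.495,-0.3125,0,0,0.2101,-1],[0.965,-0.5325,-0.3125,0,0,0.2101,-1]]]'

```text
time_s: 1.3
ee_pos: [0.4814, -0.1764, 0.3301]
eef_rot: [-3.141, 0.0, 0.033]
force: [-0.6, -0.5, 0.4]
grip_width: 0.0944
grip_force: 0.0
```

```bash
python3 - <<'E'
from h import *
o=ctrl.get_obs(); print(o['ee_pos'],o['eef_rot'],o['qpos'])
a,d,i=grab('wrist'); cv2.imwrite('pics/w1.png',cv2.resize(a,(800,600)))
Ti=np.linalg.inv(i['world_to_cam']); print(Ti.round(3),i['fx'],i['cx'],i['cy'],d[190,256])
s,_,_=grab('scene')
# obstacles near gauge
for n in('scene','side'):
    im,W=world(n); P=W.reshape(-1,3); P=P[np.isfinite(P[:,0])]
    for lo,hi in((.15,.2),(.2,.26)):
        q=P[(P[:,2]>lo)&(P[:,2]<hi)&(abs(P[:,0]-.48)<.2)&(abs(P[:,1]+.178)<.2)]
        print(n,lo,len(q), q.min(0).round(3) if len(q) else '',q.max(0).round(3) if len(q) else '')
E
```

```text
[ 0.48142264 -0.17644585  0.33011149] [-3.14118571e+00  4.98436545e-04  3.32132555e-02] [-4.22825366e-01  1.51446072e-01  1.41688829e+00  1.45849320e-04
  1.57388501e+00  1.11475821e+00]
[[ 0.034 -0.965 -0.261  0.558]
 [-0.999 -0.033 -0.008 -0.173]
 [-0.001  0.261 -0.965  0.51 ]
 [ 0.     0.     0.     1.   ]] 297.3186396354542 259.37422143478943 187.95091485021265 0.528602
scene 0.15 1782 [ 0.554 -0.341  0.15 ] [0.68  0.021 0.2  ]
scene 0.2 78 [ 0.673 -0.334  0.2  ] [ 0.68  -0.039  0.207]
side 0.15 1870 [ 0.467 -0.373  0.15 ] [0.68  0.022 0.2  ]
side 0.2 111 [ 0.493 -0.36   0.2  ] [ 0.68  -0.04   0.217]
```

View pics/w1.png

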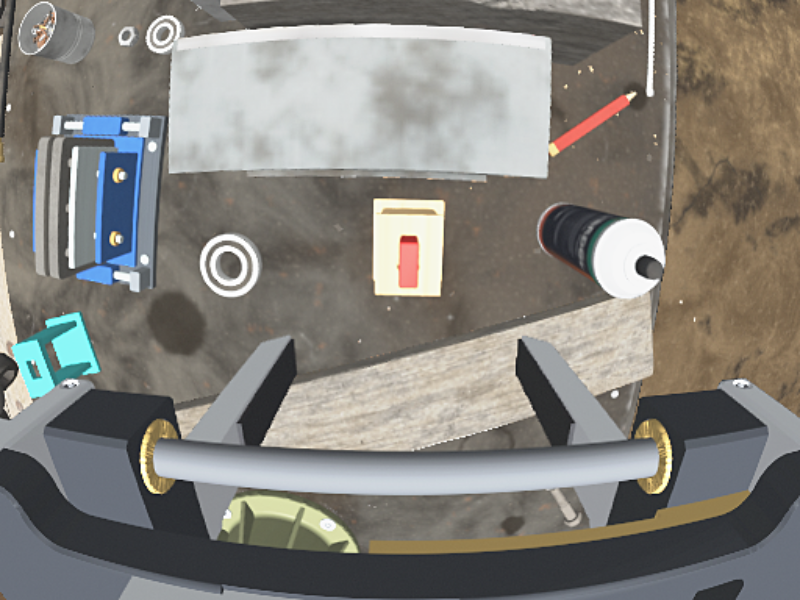

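The wrist view shows the red handle at (409,260), the stand plate at (408,250), the can at (610,250), and the fixture on the left at (100,200). The brass nuts mark its fixed side, which is toward the robot's right.

```bash
cat >> h.py <<'E'
def wworld(n='wrist'):
    im,d,T,k=load(n); v,u=np.indices(d.shape); x=u-k[2]; y=v-k[3]; r=np.hypot(x,y)+1e-9; th=r/k[0]; s=np.tan(th)*d/r
    P=np.stack([x*s,y*s,d],-1); Ti=np.linalg.inv(T); W=P@Ti[:3,:3].T+Ti[:3,3]; W[(d==0)|(th>1.4)]=np.nan; return im,W
def rect(P):
    (c,s,a)=cv2.minAreaRect((P[:,:2]*1000).astype(np.float32)); return np.round(c,1),np.round(s,1),round(a,1),len(P)
E
python3 - <<'E'
from h import *
im,W=wworld(); hsv=cv2.cvtColor(im,cv2.COLOR_BGR2HSV).astype(int);H,S,V=hsv[...,0],hsv[...,1],hsv[...,2]
X,Y,Z=W[...,0],W[...,1],W[...,2]
g=(abs(X-.48)<.08)&(abs(Y+.178)<.08)
red=g&((H<8)|(H>172))&(S>120)
print('red z',np.percentile(Z[red],[5,50,95]).round(4))
print('redtop',rect(W[red&(Z>.139)]),np.median(W[red&(Z>.139)],0).round(4))
print('plate',rect(W[g&(abs(Z-.095)<.003)]))
f=(abs(X-.53)<.13)&(abs(Y-.19)<.1)
p=f&(abs(Z-.126)<.004)&(S<80); print('pads',rect(W[p]),Z[p].mean())
# can
c=(Z>.19)&(Z<.23)&(abs(X-.5)<.12)&(Y<-.28)&(Y>-.45); print('can',rect(W[c]))
E
```

```text
red z [0.0997 0.1422 0.144 ]
redtop (array([ 483.2, -177.9]), array([35.2, 13.9]), 1.8, 88) [ 0.4819 -0.1816  0.143 ]
plate (array([ 482.8, -178.8]), array([74.1, 59.5]), 1.2, 1706)
pads (array([532.6, 196.9]), array([ 39.8, 148.1]), 82.9, 1295) 0.12593818794503367
can (array([ 502.1, -354.1]), array([43.7, 42.8]), 42.3, 861)
```

To row units: 227 mm / 400 = 0.5675, 220 mm / 400 = 0.55, 0.007 rad / 1.5708 = 0.0045.

Request:
arm_command --plan '[[[0.0025,0.005,0.1,0,0,0.0045,-1],[0.0025,0.005,0.2,0,0,0.0045,-1],[0.0025,0.005,0.3,0,0,0.0045,-1],[0.0025,0.005,0.3875,0,0,0.0045,-1],[0.0025,0.005,0.4625,0,0,0.0045,-1],[0.0025,0.005,0.5125,0,0,0.0045,-1],[0.0025,0.005,0.55,0,0,0.0045,-1],[0.0025,0.005,0.5675,0,0,0.0045,-1],[0.0025,0.005,0.5675,0,0,0.0045,-1],[0.0025,0.005,0.5675,0,0,0.0045,-1]]]' --squeeze 25

```text
time_s: 2.4
ee_pos: [0.4815, -0.1809, 0.1041]
eef_rot: [3.141, -0.001, 0.025]
force: [0.2, -0.2, 0.3]
grip_width: 0.0943
grip_force: 0.0
```

Request:
arm_command --plan '[[[0,0,0,0,0,0,0.5],[0,0,0,0,0,0,0.8],[0,0,0,0,0,0,1],[0,0,0,0,0,0,1],[0,0,0,0,0,0,1],[0,0,0,0,0,0,1],[0,0,0,0,0,0,1],[0,0,0,0,0,0,1]]]' --squeeze 25

```text
time_s: 3.2
ee_pos: [0.4813, -0.1805, 0.1034]
eef_rot: [-3.142, 0.0, 0.025]
force: [0.2, -0.2, -0.5]
grip_width: 0.0333
grip_force: 0.0
```

To row units: -2 mm / 400 = -0.005, 1 mm / 400 = 0.0025.

Request:
arm_command --plan '[[[0.0025,-0.005,0,0,0,0,1],[0.0025,-0.005,0,0,0,0,1],[0.0025,-0.005,0,0,0,0,1],[0.0025,-0.005,0,0,0,0,1],[0.0025,-0.005,0,0,0,0,1],[0.0025,-0.005,0,0,0,0,1]]]' --squeeze 25

```text
time_s: 3.8
ee_pos: [0.4823, -0.1785, 0.1034]
eef_rot: [-3.142, 0.0, 0.025]
force: [0.6, -0.1, -0.0]
grip_width: 0.0156
grip_force: 25.0
```

To row units: -180 mm / 400 = -0.45, -100 mm / 400 = -0.25.

Request:
arm_command --plan '[[[0,0,-0.0125,0,0,0,1],[0,0,-0.0375,0,0,0,1],[0,0,-0.075,0,0,0,1],[0,0,-0.1125,0,0,0,1],[0,0,-0.15,0,0,0,1],[0,0,-0.2,0,0,0,1],[0,0,-0.25,0,0,0,1],[0,0,-0.3,0,0,0,1],[0,0,-0.3625,0,0,0,1],[0,0,-0.425,0,0,0,1],[0,0,-0.45,0,0,0,1],[0,0,-0.45,0,0,0,1]]]'

```text
time_s: 5.0
ee_pos: [0.4825, -0.1786, 0.2848]
eef_rot: [3.141, -0.002, 0.025]
force: [-0.0, 0.3, -1.6]
grip_width: 0.0158
grip_force: 25.0
```

```bash
python3 - <<'E'
from h import *
o=ctrl.get_obs(); print(o['ee_pos'],o['eef_rot'],o['force'],o['moment'])
a,d,i=grab('wrist'); im,W=wworld(); hsv=cv2.cvtColor(im,cv2.COLOR_BGR2HSV).astype(int);S=hsv[...,1]
X,Y,Z=W[...,0],W[...,1],W[...,2]
p=(abs(X-.53)<.13)&(abs(Y-.19)<.1)&(abs(Z-.126)<.004)&(S<80); print('pads',rect(W[p]))
b=grab('side')[0]; c=np.hstack([cv2.resize(b[90:230,230:370],(400,400)),cv2.resize(b[200:290,170:280],(400,400))]); cv2.imwrite('pics/s2.png',c)
E
```

```text
[ 0.4825482  -0.17860191  0.28475644] [ 3.14050633e+00 -2.17885155e-03  2.48172038e-02] [-0.02761009  0.25557288 -1.55613477] [ 0.0541909   0.01280221 -0.06077537]
pads (array([531.7, 194.2]), array([ 39.4, 146.6]), 82.4, 1323)
```

View pics/s2.png

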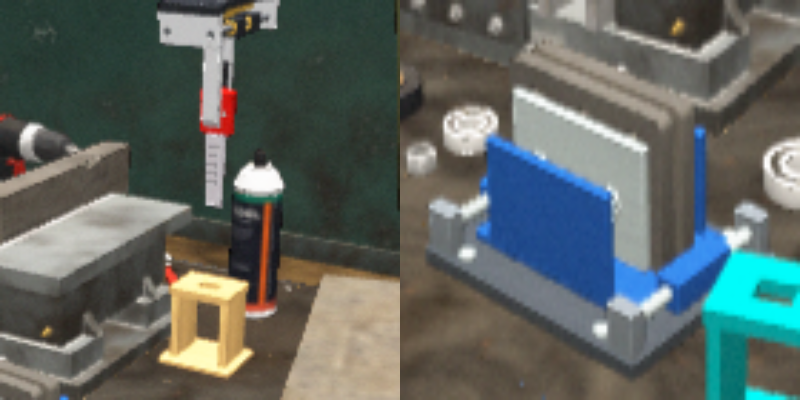

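The gauge hangs straight in the gripper and the wooden stand is empty, with nothing else disturbed. The pads and gap are visible in the right crop. Moving on to the fixture.

To row units: -372 mm / 400 = -0.93, -360 mm / 400 = -0.9, 0.158 rad / 1.5708 = 0.1006.

Request:
arm_command --plan '[[[0.0075,-0.0375,0,0,0,0.0064,1],[0.02,-0.125,0,0,0,0.0127,1],[0.035,-0.225,0,0,0,0.0255,1],[0.05,-0.325,0,0,0,0.0382,1],[0.0675,-0.43,0,0,0,0.0509,1],[0.085,-0.535,0,0,0,0.0637,1],[0.1,-0.64,0,0,0,0.0764,1],[0.115,-0.7425,0,0,0,0.0891,1],[0.13,-0.8375,0,0,0,0.1006,1],[0.14,-0.9,0,0,0,0.1006,1],[0.145,-0.93,0,0,0,0.1006,1],[0.145,-0.93,0,0,0,0.1006,1]]]'

```text
time_s: 6.3
ee_pos: [0.5308, 0.1955, 0.2822]
eef_rot: [3.141, 0.002, -0.132]
force: [-0.8, 0.5, -1.2]
grip_width: 0.0162
grip_force: 25.0
```

Request:
arm_command --plan '[[[0,0,0,0,0,0,1],[0,0,0,0,0,0,1],[0,0,0,0,0,0,1]]]'

```text
time_s: 6.6
ee_pos: [0.5311, 0.1938, 0.2836]
eef_rot: [-3.142, -0.0, -0.135]
force: [0.2, -0.9, -1.3]
grip_width: 0.0156
grip_force: 25.0
```

```bash
cat > f.py <<'E'
from h import *
import sys
o=ctrl.get_obs(); print(o['ee_pos'],o['eef_rot'],o['force'])
a,d,i=grab('wrist'); im,W=wworld(); S=cv2.cvtColor(im,cv2.COLOR_BGR2HSV)[...,1]
X,Y,Z=W[...,0],W[...,1],W[...,2]
p=(abs(X-.53)<.1)&(abs(Y-.195)<.06)&(abs(Z-.126)<.004)&(S<80); P=W[p]; print('pads',rect(P))
r=cv2.minAreaRect((P[:,:2]*1000).astype(np.float32)); a0=np.deg2rad(r[2]-90 if r[2]>45 else r[2]); print('yaw',a0)
c=np.array([.5315,.195]); e=np.array([np.cos(a0),np.sin(a0)]); n=np.array([-e[1],e[0]])
q=P[:,:2]-c; s=q@e*1000; t=q@n*1000
h,ed=np.histogram(t,np.arange(-30,31,1)); print([(int(x),int(k)) for x,k in zip(ed,h) if k])
print('s range',np.percentile(s,[.5,99.5]))
m=(abs(s)>15)&(abs(s)<65)
# per-strip edges
for lo in(-65,-45,15,35,50):
    k=(s>lo)&(s<lo+15); tt=np.sort(t[k]); g=np.diff(tt); 
    c0=np.where((tt[:-1]>-12)&(tt[:-1]<12)&(tt[1:]>-12),g,0).argmax() if len(tt)>3 else 0
    print(lo,len(tt),'outer',tt[[0,-1]].round(1),'gap',tt[c0:c0+2].round(1))
B=cv2.imwrite('pics/'+sys.argv[1],cv2.resize(im,(800,600)))
E
python3 f.py w2.png
```

```text
[0.53114322 0.19381035 0.28360274] [-3.14157397e+00 -2.11974986e-04 -1.34520855e-01] [ 0.16643559 -0.86054952 -1.25159475]
pads (array([543.6, 193.4]), array([ 36.4, 125.2]), 82.8, 2275)
yaw -0.12542556627891685
[(-19, 99), (-18, 48), (-17, 53), (-16, 84), (-15, 88), (-14, 88), (-13, 89), (-12, 88), (-11, 60), (-10, 59), (-9, 66), (-8, 66), (-7, 67), (-6, 71), (-5, 69), (3, 33), (4, 73), (5, 75), (6, 81), (7, 81), (8, 74), (9, 74), (10, 69), (11, 76), (12, 87), (13, 87), (14, 90), (15, 92), (16, 89), (17, 89), (18, 10)]
s range [-45.20419622  73.77238041]
-65 1 outer [15.6 15.6] gap [15.6]
-45 71 outer [-18.3  17.8] gap [-18.3 -18.3]
15 336 outer [-18.2  17.6] gap [-4.3  3.6]
35 337 outer [-18.2  18.1] gap [-4.5  3.5]
50 350 outer [-18.3  18. ] gap [-4.6  4.3]
```

View pics/w2.png

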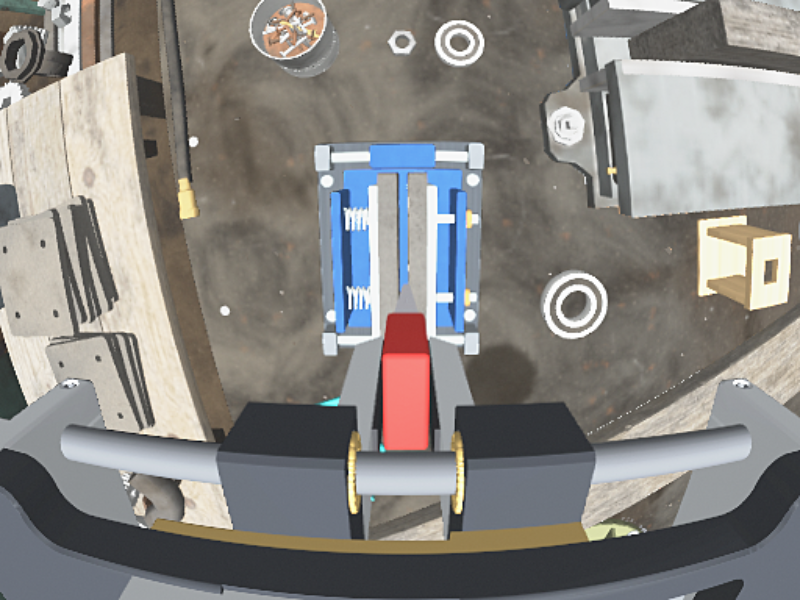

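The wrist view shows the gauge above the fixture, with the gap between the pads at about (403,230) and the red handle at (407,380). From the depth, the gap is about 8.3 mm. I'm lowering to just above the pads and checking the alignment there.

To row units: 52 mm / 400 = 0.13, 48 mm / 400 = 0.12.

Request:
arm_command --plan '[[[0,-0.0025,0.03,0,0,0,1],[0,-0.0025,0.0675,0,0,0,1],[0,-0.0025,0.1,0,0,0,1],[0,-0.0025,0.12,0,0,0,1],[0,-0.0025,0.13,0,0,0,1],[0,-0.0025,0.13,0,0,0,1],[0,-0.0025,0.13,0,0,0,1],[0,-0.0025,0.13,0,0,0,1]]]'

```text
time_s: 7.45
ee_pos: [0.5314, 0.1959, 0.232]
eef_rot: [-3.141, -0.001, -0.133]
force: [0.1, 0.2, -0.6]
grip_width: 0.0158
grip_force: 25.0
```

```bash
cat >> f.py <<'E'
hsv=cv2.cvtColor(im,cv2.COLOR_BGR2HSV).astype(int)
red=((hsv[...,0]<8)|(hsv[...,0]>172))&(hsv[...,1]>120)&(abs(X-.53)<.06)&(abs(Y-.195)<.05)
zt=np.percentile(Z[red],95); R=W[red&(Z>zt-.004)]; print('red ztop',zt,'t range',np.percentile((R[:,:2]-c)@n*1000,[1,50,99]).round(2),'s',np.percentile((R[:,:2]-c)@e*1000,[1,99]).round(1),rect(R))
for nm in('side','scene'):
    grab(nm); im2,W2=world(nm); h2=cv2.cvtColor(im2,cv2.COLOR_BGR2HSV).astype(int)
    r2=((h2[...,0]<8)|(h2[...,0]>172))&(h2[...,1]>120)&(abs(W2[...,0]-.53)<.06)&(abs(W2[...,1]-.195)<.05)&(W2[...,2]>.15)
    R=W2[r2]; print(nm,'red',len(R),'t',np.percentile((R[:,:2]-c)@n*1000,[5,50,95]).round(2),'z',np.percentile(R[:,2],[1,99]).round(4))
    k=(abs(W2[...,2]-.126)<.003)&(abs(W2[...,0]-.53)<.1)&(abs(W2[...,1]-.195)<.06)&(h2[...,1]<80); K=(W2[k][:,:2]-c)@n*1000; print(' pad t',np.percentile(K,[1,99]).round(2),len(K))
b=load('side')[0]; a=load('scene')[0]
cv2.imwrite('pics/c_'+sys.argv[1],np.hstack([cv2.resize(a[130:270,140:260],(390,455)),cv2.resize(b[130:290,160:297],(390,455))]))
E
python3 f.py w3.png
```

```text
[0.53137513 0.19588294 0.2320034 ] [-3.14121516e+00 -8.33134230e-04 -1.33185901e-01] [ 0.11921537  0.24616147 -0.63909244]
pads (array([552.8, 191.9]), array([ 36.7, 105.4]), 82.8, 2733)
yaw -0.12585633258523715
[(-19, 55), (-18, 102), (-17, 108), (-16, 101), (-15, 103), (-14, 97), (-13, 98), (-12, 90), (-11, 100), (-10, 98), (-9, 100), (-8, 95), (-7, 90), (-6, 89), (-5, 14), (3, 72), (4, 80), (5, 81), (6, 86), (7, 87), (8, 93), (9, 99), (10, 94), (11, 89), (12, 97), (13, 104), (14, 108), (15, 104), (16, 105), (17, 94)]
s range [-28.21251735  73.95526114]Traceback (most recent call last):
  File "f.py", line 17, in <module>
    print(lo,len(tt),'outer',tt[[0,-1]].round(1),'gap',tt[c0:c0+2].round(1))
                             ~~^^^^^^^^
IndexError: index 0 is out of bounds for axis 0 with size 0
```

```bash
sed -i 's/for lo in(-65,-45,15,35,50):/for lo in(0,15,30,45,58):/' f.py; python3 f.py w3.png; python3 -c "
from h import *
print(ctrl.get_obs()['ee_pos'])"
```

```text
[0.53136184 0.19587731 0.23193905] [-3.14122667e+00 -7.72573387e-04 -1.33210102e-01] [ 0.23417957  0.66370969 -1.90099187]
pads (array([552.7, 191.9]), array([ 36.7, 105.4]), 82.8, 2723)
yaw -0.12585073994694798
[(-19, 59), (-18, 100), (-17, 99), (-16, 109), (-15, 103), (-14, 95), (-13, 96), (-12, 99), (-11, 95), (-10, 103), (-9, 97), (-8, 95), (-7, 88), (-6, 87), (-5, 11), (3, 70), (4, 79), (5, 81), (6, 83), (7, 93), (8, 94), (9, 94), (10, 90), (11, 94), (12, 95), (13, 107), (14, 108), (15, 103), (16, 103), (17, 93)]
s range [-28.36331019  73.90174871]
0 429 outer [-17.9  17.9] gap [-5.   3.8]
15 439 outer [-18.7  17.5] gap [-5.   3.7]
30 455 outer [-18.8  17.2] gap [-5.1  3.5]
45 488 outer [-18.7  17.9] gap [-5.2  3.4]
58 464 outer [-18.7  17.8] gap [-5.3  3.3]
red ztop 0.27274782701127037 t range [-8.1  -0.27  7.57] s [-19.7  17.4] (array([530.1, 194.9]), array([16.1, 38.3]), 82.5, 1876)
side red 164 t [-6.99  5.76  9.9 ] z [0.2251 0.2741]
 pad t [-17.41  20.99] 351
scene red 136 t [-4.11  4.66  9.95] z [0.2237 0.278 ]
 pad t [-16.1   20.75] 287
[0.53125147 0.19585369 0.23168742]
```

View pics/c_w3.png

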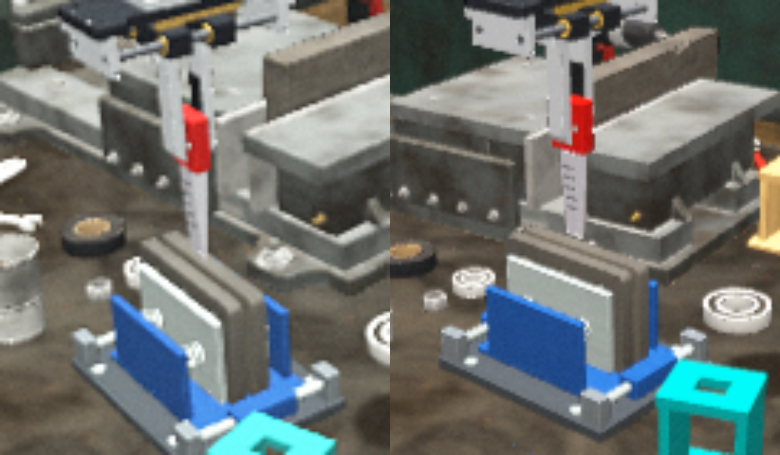

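The crops show the blade directly above the gap. Wrist, side and scene all agree on the alignment to about 0.4 mm. Entering the gap.

To row units: 32 mm / 400 = 0.08, 28 mm / 400 = 0.07.

Request:
arm_command --plan '[[[0,0.0008,0.01,0,0,0,1],[0,0.0008,0.02,0,0,0,1],[0,0.0008,0.03,0,0,0,1],[0,0.0008,0.04,0,0,0,1],[0,0.0008,0.05,0,0,0,1],[0,0.0008,0.06,0,0,0,1],[0,0.0008,0.07,0,0,0,1],[0,0.0008,0.08,0,0,0,1]]]'

```text
time_s: 8.45
ee_pos: [0.5312, 0.1956, 0.1991]
eef_rot: [-3.142, -0.0, -0.133]
force: [-0.1, 0.6, -0.7]
grip_width: 0.0157
grip_force: 25.0
```

To row units: 6 mm / 400 = 0.015, 4 mm / 400 = 0.01.

Request:
arm_command --plan '[[[0,0,0.005,0,0,0,1],[0,0,0.01,0,0,0,1],[0,0,0.015,0,0,0,1]]]'

```text
time_s: 8.75
ee_pos: [0.5312, 0.1956, 0.1934]
eef_rot: [-3.141, -0.0, -0.133]
force: [-0.1, 0.4, -1.1]
grip_width: 0.0159
grip_force: 25.0
```

To row units: 4 mm / 400 = 0.01, 2 mm / 400 = 0.005.

Request:
arm_command --plan '[[[0,0,0.005,0,0,0,1],[0,0,0.01,0,0,0,1]]]'

```text
time_s: 8.95
ee_pos: [0.5312, 0.1955, 0.1894]
eef_rot: [-3.141, -0.0, -0.133]
force: [-0.1, 0.7, -0.2]
grip_width: 0.016
grip_force: 25.0
```

To row units: 4 mm / 400 = 0.01, 2 mm / 400 = 0.005.

Request:
arm_command --plan '[[[0,0,0.005,0,0,0,1],[0,0,0.01,0,0,0,1]]]'

```text
time_s: 9.15
ee_pos: [0.5313, 0.1956, 0.1855]
eef_rot: [-3.141, -0.0, -0.133]
force: [0.4, 0.4, 1.5]
grip_width: 0.0158
grip_force: 25.0
```

To row units: 2 mm / 400 = 0.005, 1 mm / 400 = 0.0025.

Request:
arm_command --plan '[[[0,0,0.0025,0,0,0,1],[0,0,0.005,0,0,0,1]]]'

```text
time_s: 9.35
ee_pos: [0.5313, 0.1956, 0.1837]
eef_rot: [-3.141, -0.001, -0.133]
force: [-0.4, 0.8, 2.4]
grip_width: 0.0159
grip_force: 25.0
```

To row units: 2 mm / 400 = 0.005, 1 mm / 400 = 0.0025.

Request:
arm_command --plan '[[[0,0,0.0025,0,0,0,1],[0,0,0.005,0,0,0,1]]]'

```text
time_s: 9.55
ee_pos: [0.5313, 0.1956, 0.1816]
eef_rot: [-3.141, -0.0, -0.133]
force: [-0.5, 0.8, 4.5]
grip_width: 0.0158
grip_force: 25.0
```

```bash
python3 f.py w4.png
```

```text
[0.53127976 0.19557984 0.1816451 ] [-3.14131840e+00 -4.81303189e-04 -1.33207846e-01] [-0.48098578  0.82308179  4.4929507 ]
pads (array([532.3, 193.9]), array([ 38., 147.]), 82.8, 3521)
yaw -0.12547550054935583
[(-20, 122), (-19, 110), (-18, 116), (-17, 137), (-16, 161), (-15, 103), (-14, 102), (-13, 134), (-12, 166), (-11, 89), (-10, 89), (-9, 109), (-8, 156), (-7, 84), (-6, 80), (-5, 3), (-4, 3), (-3, 5), (-2, 3), (-1, 3), (0, 3), (1, 5), (2, 2), (3, 68), (4, 101), (5, 104), (6, 123), (7, 106), (8, 107), (9, 112), (10, 131), (11, 131), (12, 118), (13, 138), (14, 131), (15, 124), (16, 118), (17, 124)]
s range [-11.03905569  74.07602214]
0 598 outer [-19.5  17.9] gap [2.  2.8]
15 644 outer [-19.3  17.8] gap [-5.4  3.4]
30 680 outer [-20.   17.8] gap [-5.5  4. ]
45 695 outer [-20.   17.5] gap [-5.6  3.8]
58 690 outer [-19.9  18. ] gap [-5.6  3.7]
red ztop 0.22238903454257036 t range [-8.43 -0.62  7.2 ] s [-19.7  17.3] (array([530.1, 194.6]), array([16., 39.]), 82.6, 1881)
side red 163 t [-6.1   5.78 10.04] z [0.176 0.223]
 pad t [-19.87  19.97] 324
scene red 132 t [-4.66  3.93  9.5 ] z [0.1742 0.2222]
 pad t [-17.8   21.05] 270
```

The drag force rose by about 5.6 N over the last 9 mm. The pads spread by 1.2 mm in the depth images and in the taper geometry (blade about 9.05 mm thick against a gap of about 7.8 mm). That is in the window, so I'll settle and hand in.

Request:
arm_command --plan '[[[0,0,0,0,0,0,1],[0,0,0,0,0,0,1],[0,0,0,0,0,0,1],[0,0,0,0,0,0,1],[0,0,0,0,0,0,1]]]'

```text
time_s: 10.2
ee_pos: [0.5312, 0.1955, 0.1815]
eef_rot: [-3.142, -0.0, -0.133]
force: [1.2, -0.1, 2.2]
grip_width: 0.0155
grip_force: 25.0
```

```bash
python3 f.py w5.png | grep -E "pads|outer|red"; cp pics/c_w5.png pics/fin.png
```

```text
pads (array([532.7, 193.8]), array([ 38.1, 147.1]), 82.9, 3538)
0 598 outer [-19.5  17.9] gap [-1.3 -0.5]
15 653 outer [-19.4  17.9] gap [-5.5  3.4]
30 675 outer [-20.1  17.9] gap [-5.6  3.9]
45 689 outer [-20.   17.4] gap [-5.7  3.7]
58 694 outer [-20.  18.] gap [-5.8  3.6]
red ztop 0.22240578948962525 t range [-8.46 -0.63  7.16] s [-19.7  17.2] (array([529.7, 194.6]), array([16. , 38.9]), 82.3, 1875)
side red 162 t [-6.49  5.72  8.99] z [0.1759 0.2231]
scene red 130 t [-3.99  4.37  9.94] z [0.1756 0.2228]
```

View pics/fin.png

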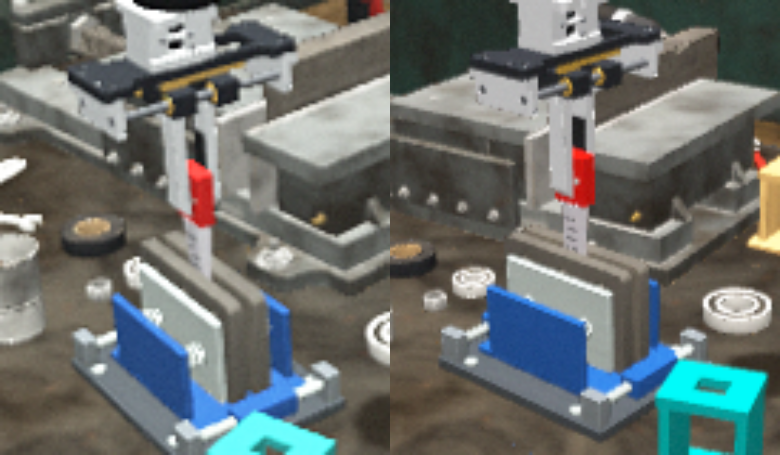

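The blade sits upright between the pads, at (200,260) in the left crop and (575,240) in the right, still gripped and not moving. Handing in.

```bash
python3 -c "
from station import ctrl
print(ctrl.hand_in())"
```

```text
the job is handed in; nothing more can be done
None
```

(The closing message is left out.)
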